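# Lay out test pieces in their locating holders

## Task

Get the test pieces ready for measuring: put each of the four into the holder made for it, the long bar in the long recess, the cube in the square recess, the solid drum in the round recess, and the hollow ring over the post. Each must sit upright and flat on the bottom of its holder and be let go; leave the tape roll and the calibration weight where they are.

Things in the scene. Friction and masses are not known exactly. Their poses are not given: they have to be found in the camera images.
- prism_center (a point): Centre (half-way up, 20 mm above its underside) of the long grey mortar bar, 160 x 40 x 40 mm, lying flat; x along its length, y across it, z up. Loose, about 0.54 kg, grasp across its 40 mm width; hold its upper half, so that the fingers clear the holder's rim.
- cube_center (a point): Centre (half-way up, 25 mm above its underside) of the grey mortar cube, 50 x 50 x 50 mm; x and y square to its sides, z up. Loose, about 0.26 kg, grasp across two opposite sides.
- ring_center (a point): Centre (half-way up, 21 mm above its underside) of the light grey hollow steel ring, 50 mm outside, open right through with a hole about 35 mm wide, 42 mm high, standing on end; z up along its axis. Loose, about 0.21 kg, grasp across its outside.
- drum_center (a point): Centre (half-way up, 18.5 mm above its underside) of the solid brownish steel drum, 49 mm in diameter, 37 mm high, closed top with a shallow dimple, standing on end; z up along its axis. Loose, about 0.26 kg, grasp across its outside; hold its upper half, so that the fingers clear the holder's rim.
- prism_holder: Fixed to the bench. Origin: centre of its underside, z up. It is a long aluminium plate 196 x 76 mm (x along its length), 8 mm thick, with a recess 5 mm deep (floor 3 mm above the underside, rim 8 mm above it; the floor is lined with dark rubber). Recess: rectangular, 176 x 56 mm, long side along x. For the long bar, which lies in it along its length, either way round.
- cube_holder: Fixed to the bench. Origin: centre of its underside, z up. It is a square aluminium plate 86 x 86 mm, 8 mm thick, with a recess 5 mm deep (floor 3 mm above the underside, rim 8 mm above it; the floor is lined with dark rubber). Recess: square, 66 x 66 mm, sides along x and y. For the cube.
- drum_holder: Fixed to the bench. Origin: centre of its underside, z up. It is a square aluminium plate 86 x 86 mm, 8 mm thick, with a recess 5 mm deep (floor 3 mm above the underside, rim 8 mm above it; the floor is lined with dark rubber). Recess: round, 65 mm in diameter. For the solid drum.
- ring_holder: Fixed to the bench. Round aluminium disc 76 mm in diameter, 4 mm thick, its top lined with dark rubber, with an upright steel post 18 mm in diameter at its centre, whose rounded top is 24 mm above the underside. Origin: centre of its underside, z up. For the hollow ring, which goes down over the post and rests on the disc.
- tape_roll: Bystander, leave alone: roll of tape lying flat, about 86 to 100 mm outside, 20 mm high; origin at the centre of its underside.
- cal_weight: Bystander, leave alone: small light grey calibration weight with a knob, 30 mm in diameter, 42 mm high; origin at the centre of its underside.
Mind the look-alikes: they are no part of the job. What is shaped like the part that bears cube_center but pink is not meant.

How it is judged:
By the outcome, as a careful person would: the job done as asked, in the order asked, and still so for the second after the job is handed in, with the robot touching nothing.
It also fails if it takes over 102 s, if anything falls off the work surface, if the arm or the gripper's body presses on something with over 40 N, if the wrist force passes 120 N, or if a joint passes its speed limit or range.

## Robot

A 6-joint arm with a two-finger parallel gripper is mounted at the origin on a cart in front of the work surface, level with it; the furniture and walls round the work are solid. World frame = base frame: x ahead of the robot, y to its left, z up, the work surface at z = 0. Lengths are in mm, angles in rad, forces in N, time in s.
With the tool pointing down it reaches from about 350 to 775 mm from the base axis. Payload 7.3 kg.
Tool frame: the origin (TCP) lies at the centre of the arm's flange, where the gripper is bolted on; the fingertips stand 178 mm ahead of it and the grasp point (between the pads) lies 159 mm ahead of it; z points along the fingers, y is the direction in which the jaws open and shut (so a half turn about z gives the same grasp; the last joint's range is limited). The gripper opens to 92 mm and grips with 3 to 60 N. Pads are 19 mm wide; open, the fingers measure 130 mm over their backs; the gripper's body (75 mm by 190 mm) begins 47 mm behind the grasp point.
Start: joints at [1.033, 0.342, 1.524, -0, 1.275, -0.146], TCP at [200.452, 485.229, 404.741] pointing down, gripper open.
Joint ranges: [-2.53, 2.53], [-0.77, 2.02], [0.04, 2.7], [-1, 4.14], [0.28, 2.66], [-3.11, 3.11]. Speed limits (rad/s): [2.57, 2.57, 3.14, 3.14, 3.14, 3.14].

## Interface

Orientations are given as [roll, pitch, yaw] about the fixed x, y, z axes, in that order (R = Rz(yaw) Ry(pitch) Rx(roll)).
In Python, from plant import get_obs, capture, close_job gives the robot as it stands. The module is installed in compiled form; this text tells all that it offers.
- The arm moves only by the shell command python3 -m pendant 'ROWS'. ROWS is JSON, a list of rows, each a list of 3 entries, a list of its own where there are three numbers: the shift along the tool's x, y, z in m, then the turn, a rotation vector about the tool's x, y, z in rad, then the finger opening in m, from 0 to 0.0918. In form: [[[tx, ty, tz], [wx, wy, wz], fingers], ...]. A call has 1 to 10 rows; each row is the pose to reach, as a shift and turn from the pose commanded when the call began, along the tool's axes at that moment; what a row does not reach only later rows make up. A row lasts 1/12 s, in which the tool goes at most 41.7 mm and 7.16 degrees, less where a joint would pass 70% of its speed; a pose out of reach is approached as far as the arm can. A call with a gripper value outside its range is refused whole. The fingers move at their own pace and stop on an object; the grip force is fixed at half the most. Time passes only in rows, so rows that repeat a pose let the fingers close. It gives the time, the measured TCP pose, the force and the opening at its end, in the units of the state.
- get_obs(): the state, without advancing time (a new reading comes with each control period).
- capture(name): name is "scene" or "top" or "wrist"; returns a dict with "color" (384x512x3 uint8, red, green, blue), "mtx" (3x3 intrinsics, pixels), "rvec" (rotation vector, rad) and "tvec" (3), from world to camera coordinates, as OpenCV has them. Camera axes: x right, y down, z forward; pixel columns grow to the right and rows downward; lengths in mm; the calibration is good to about 2 mm. A picture is of the moment at which its call begins. There is no depth.
- close_job(): hands the job in, once; it reports no verdict.
The state is a dict: "time": time; "joint_positions": joint angles; "dq": joint speeds; "tau": joint torques, N m; "tool_pos": TCP position; "tcp_rot": TCP orientation; "contact_force": force on the tool from outside, world axes, zero at the start; "moment": the same for the moment, N m; "grip_width": finger opening in mm.
Only numpy, scipy, OpenCV 4.12 (cv2) and the standard library are available. Lean on these libraries where they do the work, as an engineer would, in place of code of your own. Each camera call takes 0.05 s, during which the arm holds its last target. There are 200 camera calls.

## Working session

There is one attempt and no reset: what is moved stays moved. The work goes in short steps, Python scripts to look and compute and a shell command to move; the robot and the scene stay as the last step left them, time stands still between calls to the robot, and variables do not carry over. Pictures are saved under pics/ and viewed, about 12 in all and at most 16, crops included, and the job is handed in when it is done.

```bash
mkdir -p pics; cat > h.py <<'E'
import numpy as np, cv2
from plant import get_obs, capture
def snap(name, fn):
    c=capture(name); cv2.imwrite('pics/'+fn+'.png', c['color'][:,:,::-1]); np.savez('pics/'+fn+'.npz',**c); return c
def load(fn): return dict(np.load('pics/'+fn+'.npz'))
def ray(c,uv,z):
    R,_=cv2.Rodrigues(np.array(c['rvec'],float)); t=np.array(c['tvec'],float).reshape(3)
    o=-R.T@t; uv=np.atleast_2d(np.array(uv,float))
    d=(np.linalg.inv(c['mtx'])@np.c_[uv,np.ones(len(uv))].T).T@R
    return o+d*((z-o[2])/d[:,2])[:,None]
def proj(c,p): return cv2.projectPoints(np.array(p,float).reshape(-1,1,3),np.array(c['rvec'],float),np.array(c['tvec'],float),np.array(c['mtx'],float),None)[0][:,0]
E
python3 - <<'E'
from h import *
a=snap('scene','s0');b=snap('top','t0');w=snap('wrist','w0')
print(get_obs())
for c in (a,b,w):
    R,_=cv2.Rodrigues(np.array(c['rvec'],float));print((-R.T@np.array(c['tvec']).reshape(3)).round(), c['mtx'][0][0])
im=cv2.resize(cv2.imread('pics/t0.png'),(800,600),interpolation=cv2.INTER_CUBIC);cv2.imwrite('pics/t0b.png',im)
E
```

```text
{'time': 0.15, 'joint_positions': array([ 1.03304959e+00,  3.42572623e-01,  1.52478304e+00,  2.44280748e-05,
        1.27537788e+00, -1.45994886e-01]), 'dq': array([-0.00032852, -0.00073596, -0.00354034,  0.00243016,  0.00035857,
       -0.00012463]), 'tau': array([ 2.39302746e-03, -4.31468368e+01, -2.44353855e+01,  7.19287922e-02,
        5.37738064e-02, -1.34034790e-04]), 'tool_pos': array([200.37630801, 485.15907063, 404.20440406]), 'tcp_rot': array([-3.14046729e+00, -1.89087244e-04,  2.74983357e+00]), 'contact_force': array([ 0.87767599, -1.24204314, -0.0754462 ]), 'moment': array([0.02005247, 0.01629244, 0.04078137]), 'grip_width': 91.68607345264356}
[  31. -681.  689.] 393.50825404510914
[ 242.    2. 1429.] 435.8079075500412
[130. 515. 385.] 332.63273047741404
```

View pics/t0b.png

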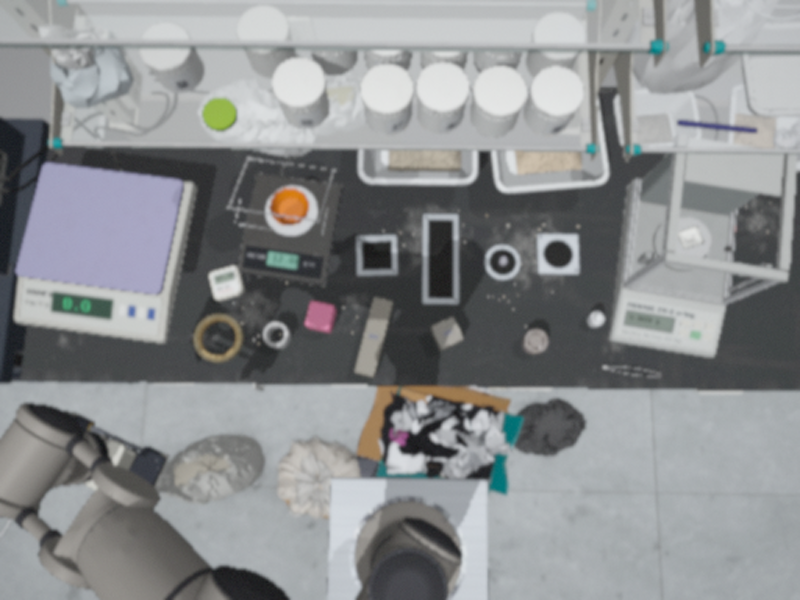

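View pics/s0.png

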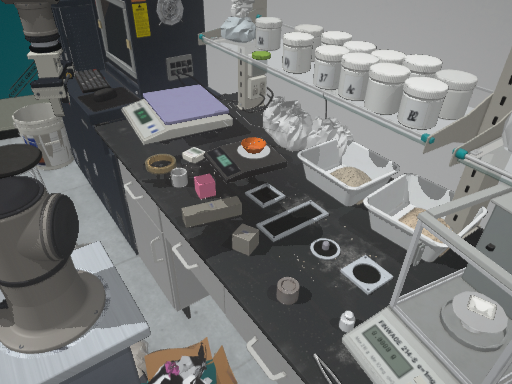

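The top view (enlarged ×1.5625) shows tape (218,337), ring (276,334), pink look-alike (320,317), bar (373,337), grey cube (447,333), drum (536,340) and weight (596,318). The holders are cube (377,255), long (440,258), post (502,262) and round (558,254). The shelf overhangs rows above 150.

Next, the coarse positions.

```bash
cat > m.py <<'E'
from h import *
def blob(c,uv,half,thr,z,hull=True):
    g=cv2.cvtColor(c['color'],cv2.COLOR_RGB2GRAY).astype(np.float32)
    u,v=map(int,uv);k=4
    p=g[max(v-half,0):v+half,max(u-half,0):u+half]; u0=max(u-half,0);v0=max(v-half,0)
    P=cv2.resize(p,None,fx=k,fy=k,interpolation=cv2.INTER_CUBIC)
    n,l,s,ce=cv2.connectedComponentsWithStats((P>thr).astype(np.uint8))
    i=1+np.argmax(s[1:,4]); cs,_=cv2.findContours((l==i).astype(np.uint8),cv2.RETR_EXTERNAL,cv2.CHAIN_APPROX_NONE)
    q=(max(cs,key=len)[:,0]+.5)/k-.5+[u0,v0]
    w=ray(c,q,z)[:,:2].astype(np.float32)
    r=cv2.minAreaRect(w); return r,q
E
python3 - <<'E'
from m import *
c=load('t0')
for n,uv,h,z in [('ring',(276,334),13,42),('bar',(373,337),32,40),('cube',(447,333),15,50),('drum',(536,340),13,37),('weight',(596,318),11,42),('tape',(218,337),22,20),('pink',(320,317),14,50),('CH',(377,255),19,8),('PH',(440,258),34,8),('RH',(502,262),16,4),('DH',(558,254),19,8)]:
    r,q=blob(c,np.array(uv)/1.5625,h,85,z); print(n,np.round(r[0]),np.round(r[1]),round(r[2]))
print(ray(c,np.array([[500,385],[440,150],[440,50]])/1.5625,0).round())
E
```

```text
ring [438. 274.] [64. 57.] 74
bar [435.  75.] [ 48. 166.] 77
cube [443. -78.] [58. 56.] 26
drum [ 430. -260.] [55. 56.] 89
weight [ 477. -383.] [38. 44.] 45
tape [435. 388.] [106. 133.] 16
pink [474. 185.] [61. 62.] 79
CH [623.  72.] [105.  94.] 3
PH [620. -45.] [135. 221.] 86
RH [ 611. -203.] [ 92. 111.] 89
DH [ 627. -308.] [132. 115.] 0
[[ 342. -191.    0.]
 [ 862.  -64.    0.]
 [1106.  -63.    0.]]
```

```bash
python3 - <<'E'
from h import *
c=load('w0');R,_=cv2.Rodrigues(np.array(c['rvec'],float));print(R.round(2));y=2.75
T=np.array([[np.cos(y),np.sin(y),0],[np.sin(y),-np.cos(y),0],[0,0,-1]]);print((R@T).round(3)) # cam<-tool
print(ray(c,[[0,0],[511,0],[511,383],[0,383],[256,192]],0).round())
def sh(tgt,o=get_obs()):
    return T.T@(np.array(tgt)-[200.45,485.23,404.74])
print(sh([480,200,430]).round(), sh([480,-150,430]).round())
E
```

```text
[[ 0.38  0.92 -0.  ]
 [ 0.89 -0.37  0.28]
 [ 0.26 -0.11 -0.96]]
[[-0.001  1.     0.002]
 [-0.959 -0.    -0.284]
 [-0.284 -0.002  0.959]]
[[-52. 305.   0.]
 [151. 794.   0.]
 [655. 704.   0.]
 [370.  13.   0.]
 [242. 471.   0.]]
[-367. -157.  -25.] [-501. -480.  -25.]
```

```bash
R='python3 -m pendant'; python3 -m pendant '[[[-0.235,-0.176,-0.012],[0,0,-0.392],0.0918],[[-0.235,-0.176,-0.012],[0,0,-0.392],0.0918],[[-0.235,-0.176,-0.012],[0,0,-0.392],0.0918],[[-0.235,-0.176,-0.012],[0,0,-0.392],0.0918],[[-0.235,-0.176,-0.012],[0,0,-0.392],0.0918],[[-0.235,-0.176,-0.012],[0,0,-0.392],0.0918],[[-0.235,-0.176,-0.012],[0,0,-0.392],0.0918],[[-0.235,-0.176,-0.012],[0,0,-0.392],0.0918]]'
python3 -m pendant '[[[-0.15,-0.253,-0.012],[0,0,0],0.0918],[[-0.15,-0.253,-0.012],[0,0,0],0.0918],[[-0.15,-0.253,-0.012],[0,0,0],0.0918],[[-0.15,-0.253,-0.012],[0,0,0],0.0918],[[-0.15,-0.253,-0.012],[0,0,0],0.0918],[[-0.15,-0.253,-0.012],[0,0,0],0.0918],[[-0.15,-0.253,-0.012],[0,0,0],0.0918],[[-0.15,-0.253,-0.012],[0,0,0],0.0918],[[-0.15,-0.253,-0.012],[0,0,0],0.0918]]'
python3 - <<'E'
from h import *
c=snap('wrist','w1');o=get_obs();print(o['tool_pos'],o['tcp_rot'],o['joint_positions'])
im=cv2.resize(cv2.imread('pics/w1.png'),(800,600),interpolation=cv2.INTER_CUBIC);cv2.imwrite('pics/w1b.png',im)
E
```

```text
time: 0.82
tool_pos: [352.1, 229.4, 416.9]
tcp_rot: [-3.14, 0.001, 3.139]
contact_force: [-0.1, 1.0, 0.2]
grip_width: 91.9
time: 1.57
tool_pos: [501.2, -22.1, 428.0]
tcp_rot: [3.141, -0.001, 3.138]
contact_force: [-0.9, 0.5, -0.2]
grip_width: 91.7
[500.45717706 -20.6335411  428.04700271] [ 3.14076466e+00 -1.58983869e-03  3.13978763e+00] [-1.94478433e-01  2.79938350e-01  1.54731626e+00  5.25190532e-04
  1.31605705e+00 -1.76360186e+00]
```

View pics/w1b.png

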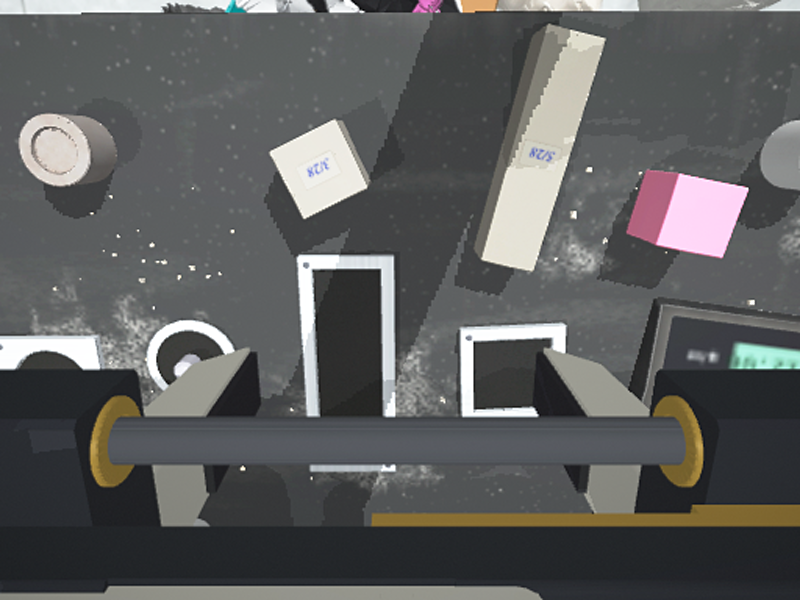

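The wrist view (800 wide) shows these top-face corners:
- **Grey cube:** (270,152), (337,120), (369,186), (304,218).
- **Bar:** (552,25), (606,40), (530,270), (475,258).
- **Drum:** top ellipse around (54,150).

The pink cube at (690,215) is excluded by colour. The grey cube with the "3/28" label at (320,168) is the one meant. The holder rims are partly visible.

```bash
python3 - <<'E'
from h import *
c=load('w1');t=load('t0');s=1.5625
def q(n,P,z,c=c):
    w=ray(c,(np.array(P,float)+.5)/s-.5,z)[:,:2]
    d=np.linalg.norm(w-np.roll(w,-1,0),axis=1); a=np.degrees(np.arctan2(*(np.roll(w,-1,0)-w).T[::-1]))
    print(n,w.mean(0).round(1),'sides',d.round(1),'ang',a.round(1))
q('cube',[(270,152),(337,120),(369,186),(304,218)],50)
q('bar',[(552,25),(606,40),(532,271),(475,258)],40)
q('PH',[(297,255),(394,254),(395,471),(310,471)],8)
q('CHtop',[(459,328),(566,323)],8)
q('drum l/r',[(19,150),(91,150)],37);q('drum t/b',[(54,113),(54,187)],37)
q('RH l/top',[(147,363),(193,320)],4); q('DH edge',[(102,336),(102,400)],8)
E
python3 - <<'E'
import cv2,sys
sys.path.insert(0,'.')
a=cv2.imread('pics/t0.png')[140:200,220:380]
cv2.imwrite('pics/t0h.png',cv2.resize(a,(800,300),interpolation=cv2.INTER_CUBIC))
E
```

```text
cube [444.8 -72.4] sides [49.7 47.2 50.2 48.6] ang [ 113.9   25.3  -64.6 -155.3]
bar [436.5  77.1] sides [ 36.8 158.4  43.2 159.1] ang [  75.9  -13.6 -103.2  164.1]
PH [611.2 -61.3] sides [ 76.4 198.2  76.1 197.4] ang [  90.4   -0.   -90.2 -180. ]
CHtop [572.2  73.7] sides [87.6 87.6] ang [ 92.6 -87.4]
drum l/r [ 431.4 -256.6] sides [49.7 49.7] ang [ 89.8 -90.2]
drum t/b [ 431.9 -257.4] sides [50.2 50.2] ang [-10.8 169.2]
RH l/top [ 587. -211.] sides [57.9 57.9] ang [131.5 -48.5]
DH edge [ 609.3 -269.1] sides [59.4 59.4] ang [ -9.3 170.7]
```

View pics/t0h.png

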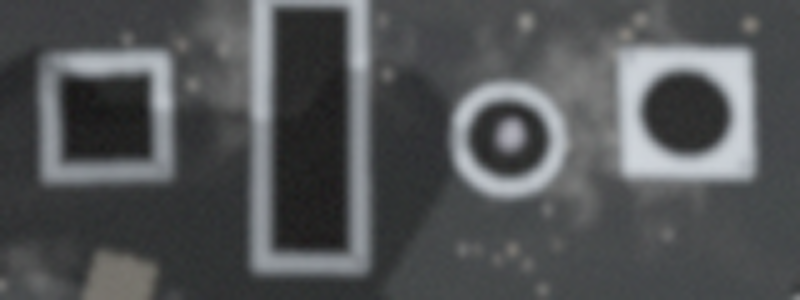

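The enlarged top view (×5, offset 220,140) shows the square plate at (40..174, 51..184), the long plate's lower corners at (250,273) and (370,273), the post disc centred at (508,140), and the round-recess plate at (620..755, 46..182).

```bash
python3 - <<'E'
from h import *
c=load('t0')
def q(n,P,z):
    w=ray(c,(np.array(P,float)+.5)/5-.5+[220,140],z)[:,:2]
    d=np.linalg.norm(w-np.roll(w,-1,0),axis=1); a=np.degrees(np.arctan2(*(np.roll(w,-1,0)-w).T[::-1]))
    print(n,w.mean(0).round(1),'sides',d.round(1),'ang',a.round(1))
q('CH',[(40,52),(172,50),(175,183),(42,184)],8)
q('PHb',[(250,273),(370,273)],8)
q('RH',[(450,140),(566,140)],4);q('RH',[(508,82),(508,198)],4)
q('DH',[(619,47),(753,45),(756,180),(622,183)],8)
E
```

```text
CH [616.9  72.3] sides [89.4 92.4 89.  91.7] ang [ -88.4 -177.8   91.2    2.4]
PHb [511.7 -64.5] sides [79.6 79.6] ang [-89.3  90.7]
RH [ 605.2 -197.5] sides [78. 78.] ang [-89.3  90.7]
RH [ 605.4 -197.5] sides [80.4 80.4] ang [179.2  -0.8]
DH [ 624.2 -317.6] sides [90.5 93.7 89.5 94.3] ang [-8.840e+01  1.793e+02  9.200e+01 -1.000e-01]
```

Both views agree to 2–3 mm. I take the bar at (436.5, 77) with its long axis at −14.5°, and the long holder at (611, −62). I'll grasp the bar now.

```bash
python3 -m pendant '[[[0.064,0.097,0.168],[0,0,0.253],0.0918],[[0.064,0.097,0.168],[0,0,0.253],0.0918],[[0.064,0.097,0.168],[0,0,0.253],0.0918],[[0.064,0.097,0.168],[0,0,0.253],0.0918],[[0.064,0.097,0.168],[0,0,0.253],0.0918],[[0.064,0.097,0.168],[0,0,0.253],0.0918],[[0.064,0.097,0.168],[0,0,0.253],0.0918]]'
python3 -c "
from h import *
snap('wrist','w2')"
```

```text
time: 2.2
tool_pos: [434.8, 78.7, 259.9]
tcp_rot: [-3.141, -0.004, 2.893]
contact_force: [0.2, -0.2, 0.7]
grip_width: 92.0
```

View pics/w2.png

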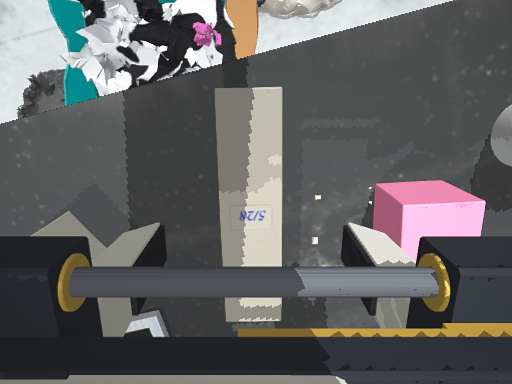

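The bar runs straight down the picture between the fingers (u 222–280, about centred), and the pink cube is clear of the right finger. Descend and grip.

```bash
python3 -m pendant '[[[0,0,0.03],[0,0,0],0.0918],[[0,0,0.055],[0,0,0],0.0918],[[0,0,0.07],[0,0,0],0.0918],[[0,0,0.07],[0,0,0],0.03],[[0,0,0.07],[0,0,0],0.03],[[0,0,0.07],[0,0,0],0.03],[[0,0,0.07],[0,0,0],0.03],[[0,0,0.07],[0,0,0],0.03],[[0,0,0.07],[0,0,0],0.03],[[0,0,0.07],[0,0,0],0.03]]'
python3 -m pendant '[[[0,0,0],[0,0,0],0.03],[[0,0,0],[0,0,0],0.03],[[0,0,0],[0,0,0],0.03]]'
```

```text
time: 3.08
tool_pos: [436.6, 76.9, 191.3]
tcp_rot: [3.141, 0.001, 2.889]
contact_force: [0.1, -0.5, 0.6]
grip_width: 49.5
time: 3.33
tool_pos: [436.5, 76.9, 191.0]
tcp_rot: [-3.142, 0.0, 2.889]
contact_force: [-1.1, -0.3, 5.4]
grip_width: 40.1
```

```bash
python3 -m pendant '[[[0,0,-0.03],[0,0,0],0.03],[[0,0,-0.06],[0,0,0],0.03],[[-0.204,-0.091,-0.06],[0,0,-0.253],0.03],[[-0.204,-0.091,-0.06],[0,0,-0.253],0.03],[[-0.204,-0.091,-0.06],[0,0,-0.253],0.03],[[-0.204,-0.091,-0.06],[0,0,-0.253],0.03],[[-0.204,-0.091,-0.06],[0,0,-0.253],0.03],[[-0.204,-0.091,-0.06],[0,0,-0.253],0.03],[[-0.204,-0.091,-0.06],[0,0,-0.253],0.03],[[-0.204,-0.091,-0.06],[0,0,-0.253],0.03]]'
python3 -m pendant '[[[0,0,0],[0,0,0],0.03],[[0,0,0],[0,0,0],0.03]]'
python3 -c "
from h import *
snap('wrist','w3')
c=snap('scene','s3')
print(get_obs()['joint_positions'])"
```

```text
time: 4.17
tool_pos: [610.9, -62.8, 248.9]
tcp_rot: [3.14, -0.003, 3.14]
contact_force: [-1.1, 0.6, -5.1]
grip_width: 40.6
time: 4.33
tool_pos: [610.3, -61.3, 250.1]
tcp_rot: [3.141, -0.002, -3.141]
contact_force: [-0.5, -0.7, -4.2]
grip_width: 40.5
[-2.25004204e-01  6.51664669e-01  1.45763060e+00  1.92120713e-04
  1.03310610e+00 -1.79715434e+00]
```

View pics/w3.png

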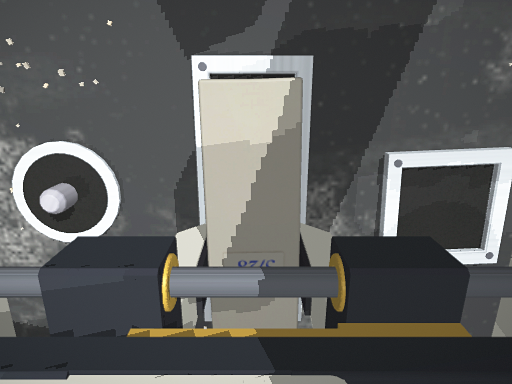

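```bash
python3 - <<'E'
from h import *
c=load('w3')
print('plate near corners',ray(c,[(192,57),(312,56)],8).round(1).tolist())
print('bar near corners',ray(c,[(199,81),(302,79)],99).round(1).tolist(), 'far end', ray(c,[(207,318),(300,318)],99).round(1).tolist())
print('CH corners',ray(c,[(385,154),(389,264)],8).round(1).tolist(),'recess',ray(c,[(400,167),(493,163),(491,248),(397,250)],8).round(1).tolist())
g=cv2.cvtColor(c['color'],cv2.COLOR_RGB2GRAY)[130:245,5:128]
n,l,s,_=cv2.connectedComponentsWithStats((g>190).astype(np.uint8)); i=1+np.argmax(s[1:,4])
cs,_=cv2.findContours((l==i).astype(np.uint8),cv2.RETR_EXTERNAL,cv2.CHAIN_APPROX_NONE)
w=ray(c,cs[0][:,0]+[5,130],4)[:,:2].astype(np.float32); print('RH',cv2.minEnclosingCircle(w),cv2.fitEllipse(w),[round(x,1) for x in w.min(0).tolist()+w.max(0).tolist()])
E
```

```text
plate near corners [[514.8, -99.0, 8.0], [514.2, -23.8, 8.0]]
bar near corners [[531.2, -81.2, 99.0], [530.4, -42.2, 99.0]] far end [[637.0, -82.3, 99.0], [637.0, -38.7, 99.0]]
CH corners [[576.4, 29.0, 8.0], [660.0, 41.3, 8.0]] recess [[585.5, 40.3, 8.0], [582.6, 103.7, 8.0], [646.8, 115.2, 8.0], [648.4, 45.9, 8.0]]
RH ((605.2342529296875, -195.38258361816406), 38.68169021606445) ((605.3949584960938, -194.9199981689453), (73.3285140991211, 76.22296905517578), 24.823087692260742) [568.3, -234.0, 643.1, -157.1]
```

The bar end (199–302, 80) lies centred within the plate (192–312, 57): bar centre (610.8, −61.7) against plate (612.5, −61.4), so it fits. From the same view I get the ring holder at (605, −195.5) and the cube holder at about (617, 72.5). Lower and release.

```bash
python3 -m pendant '[[[-0.001,0,0.025],[0,0,0],0.03],[[-0.001,0,0.042],[0,0,0],0.03],[[-0.001,0,0.05],[0,0,0],0.03],[[-0.001,0,0.054],[0,0,0],0.03],[[-0.001,0,0.056],[0,0,0],0.03],[[-0.001,0,0.0565],[0,0,0],0.03],[[-0.001,0,0.0565],[0,0,0],0.03]]'
```

```text
time: 5.02
tool_pos: [612.5, -62.3, 195.1]
tcp_rot: [-3.141, 0.002, -3.141]
contact_force: [-0.0, 0.2, -4.8]
grip_width: 40.3
```

```bash
python3 -m pendant '[[[0,0,0.001],[0,0,0],0.03],[[0,0,0.0015],[0,0,0],0.03],[[0,0,0.0015],[0,0,0],0.03]]'; python3 -m pendant '[[[0,0,0],[0,0,0],0.075],[[0,0,0],[0,0,0],0.075],[[0,0,0],[0,0,0],0.075],[[0,0,0],[0,0,0],0.075],[[0,0,0],[0,0,0],0.075],[[0,0,-0.03],[0,0,0],0.0918],[[0,0,-0.06],[0,0,0],0.0918],[[0,0,-0.08],[0,0,0],0.0918],[[0,0,-0.08],[0,0,0],0.0918]]'
```

```text
time: 5.27
tool_pos: [612.6, -62.3, 194.0]
tcp_rot: [-3.141, 0.002, -3.141]
contact_force: [-1.1, 0.2, 2.9]
grip_width: 40.4
time: 6.02
tool_pos: [613.5, -62.5, 277.6]
tcp_rot: [-3.14, 0.008, -3.141]
contact_force: [0.1, 0.4, 0.6]
grip_width: 90.9
```

```bash
python3 -m pendant '[[[0.1675,-0.0105,0.02],[0,0,-0.433],0.0918],[[0.1675,-0.0105,0.02],[0,0,-0.433],0.0918],[[0.1675,-0.0105,0.02],[0,0,-0.433],0.0918],[[0.1675,-0.0105,0.02],[0,0,-0.433],0.0918],[[0.1675,-0.0105,0.02],[0,0,-0.433],0.0918],[[0.1675,-0.0105,0.02],[0,0,-0.433],0.0918],[[0.1675,-0.0105,0.02],[0,0,-0.433],0.0918],[[0.1675,-0.0105,0.02],[0,0,-0.433],0.0918]]'
python3 -c "
from h import *
snap('wrist','w4');o=get_obs();print(o['tool_pos'],o['tcp_rot'])"
```

```text
time: 6.68
tool_pos: [446.2, -73.1, 253.1]
tcp_rot: [-3.14, 0.002, -2.709]
contact_force: [0.2, -0.3, -0.3]
grip_width: 91.7
[446.23223941 -73.05371578 252.96353985] [-3.14016571e+00  1.69977796e-03 -2.70845089e+00]
```

View pics/w4.png

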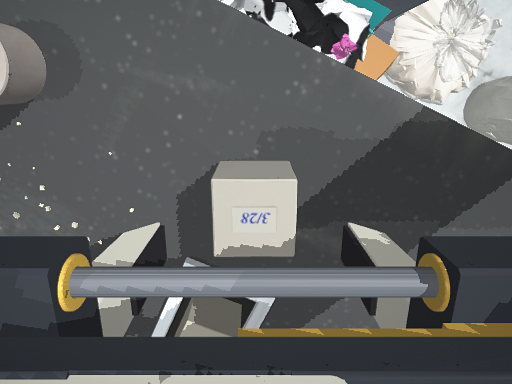

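The grey cube ("3/28") sits square between the fingers (u 212–297, top face v 180–256).

```bash
python3 -c "
from h import *
w=ray(load('w4'),[(212,180),(297,180),(296,256),(213,256)],50)[:,:2];print(w.mean(0),np.linalg.norm(w-np.roll(w,-1,0),axis=1))"
python3 -m pendant '[[[0,0,0.03],[0,0,0],0.0918],[[0,0,0.05],[0,0,0],0.0918],[[0,0,0.062],[0,0,0],0.0918],[[0,0,0.062],[0,0,0],0.035],[[0,0,0.062],[0,0,0],0.035],[[0,0,0.062],[0,0,0],0.035],[[0,0,0.062],[0,0,0],0.035],[[0,0,0.062],[0,0,0],0.035],[[0,0,0.062],[0,0,0],0.035],[[0,0,0.062],[0,0,0],0.035]]'
python3 -m pendant '[[[0,0,0],[0,0,0],0.035],[[0,0,0],[0,0,0],0.035]]'
```

```text
[445.16262444 -72.89546152] [48.7140795  48.46308342 51.01957523 48.48174996]
time: 7.57
tool_pos: [444.9, -72.9, 191.2]
tcp_rot: [-3.141, 0.001, -2.708]
contact_force: [-0.7, 1.2, 3.2]
grip_width: 49.6
time: 7.73
tool_pos: [444.9, -72.9, 191.2]
tcp_rot: [-3.141, 0.001, -2.708]
contact_force: [0.1, -0.1, 6.7]
grip_width: 50.0
```

```bash
python3 -m pendant '[[[0,0,-0.035],[0,0,0],0.035],[[0,0,-0.07],[0,0,0],0.035],[[-0.217,0.06,-0.07],[0,0,0.4],0.035],[[-0.217,0.06,-0.07],[0,0,0.4],0.035],[[-0.217,0.06,-0.07],[0,0,0.4],0.035],[[-0.217,0.06,-0.07],[0,0,0.4],0.035],[[-0.217,0.06,-0.07],[0,0,0.4],0.035],[[-0.217,0.06,-0.07],[0,0,0.4],0.035],[[-0.217,0.06,-0.07],[0,0,0.4],0.035],[[-0.217,0.06,-0.07],[0,0,0.4],0.035]]'
python3 -m pendant '[[[0,0,0.02],[0,0,0],0.035],[[0,0,0.02],[0,0,0],0.035],[[0,0,0.02],[0,0,0],0.035]]'
python3 -c "
from h import *
snap('wrist','w5');o=get_obs();print(o['tool_pos'],o['tcp_rot'])"
```

```text
time: 8.57
tool_pos: [616.5, 73.7, 259.5]
tcp_rot: [3.142, -0.002, -3.106]
contact_force: [-0.4, -0.6, -3.0]
grip_width: 49.8
time: 8.82
tool_pos: [615.3, 71.9, 239.6]
tcp_rot: [3.141, -0.004, -3.109]
contact_force: [-1.1, -0.3, -1.4]
grip_width: 49.8
[615.85171004  71.93176033 240.6242571 ] [ 3.14152555e+00 -1.91969428e-03 -3.10944276e+00]
```

View pics/w5.png

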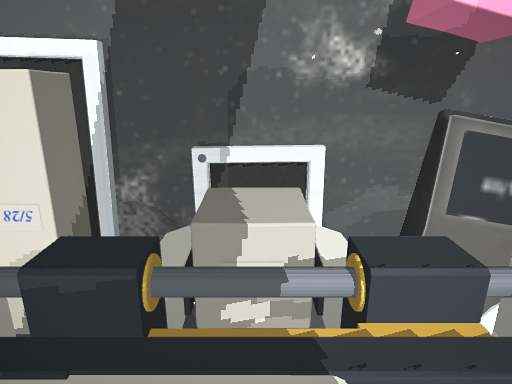

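```bash
python3 -c "
from h import *
c=load('w5')
print(ray(c,[(192,147),(325,145)],8).round(1).tolist(),ray(c,[(208,162),(309,161)],8).round(1).tolist())
print(ray(c,[(193,221),(315,221)],99.6).round(1).tolist(),ray(c,[(203,188),(302,187)],49.6).round(1).tolist())
print('bar/plate',ray(c,[(103,41)],8).round(1).tolist(),ray(c,[(68,72)],43).round(1).tolist())"
```

```text
[[575.7, 31.7, 8.0], [571.7, 117.2, 8.0]] [[585.2, 42.0, 8.0], [582.5, 107.8, 8.0]]
[[589.1, 48.1, 99.6], [587.6, 95.8, 99.6]] [[590.5, 44.7, 49.6], [588.3, 97.8, 49.6]]
bar/plate [[514.2, -19.6, 8.0]] [[533.4, -23.9, 43.0]]
```

Plate corners at (192,147) and (325,145) and the cube's near edge at (193–315, 221) put the cube about 3 mm short in x and y. I'll correct that while lowering.

```bash
python3 -m pendant '[[[-0.002,0.003,0.015],[0,0,-0.012],0.035],[[-0.002,0.003,0.03],[0,0,-0.012],0.035],[[-0.002,0.003,0.04],[0,0,-0.012],0.035],[[-0.002,0.003,0.044],[0,0,-0.012],0.035],[[-0.002,0.003,0.046],[0,0,-0.012],0.035],[[-0.002,0.003,0.047],[0,0,-0.012],0.035],[[-0.002,0.003,0.047],[0,0,-0.012],0.035]]'
```

```text
time: 9.45
tool_pos: [618.6, 75.7, 194.5]
tcp_rot: [-3.142, 0.001, -3.097]
contact_force: [0.5, -0.6, -2.0]
grip_width: 50.4
```

```bash
python3 -m pendant '[[[0,0,0.001],[0,0,0],0.035],[[0,0,0.001],[0,0,0],0.035]]'; python3 -m pendant '[[[0,0,0],[0,0,0],0.08],[[0,0,0],[0,0,0],0.08],[[0,0,0],[0,0,0],0.08],[[0,0,0],[0,0,0],0.08],[[0,0,-0.03],[0,0,0],0.0918],[[0,0,-0.06],[0,0,0],0.0918],[[0,0,-0.09],[0,0,0],0.0918],[[0,0,-0.12],[0,0,0],0.0918],[[0,0,-0.12],[0,0,0],0.0918]]'
python3 -c "
from h import *
snap('wrist','w6');o=get_obs();print(o['tool_pos'],o['tcp_rot'])"
```

```text
time: 9.62
tool_pos: [618.7, 75.8, 194.3]
tcp_rot: [-3.141, 0.002, -3.096]
contact_force: [-1.7, -0.5, 4.4]
grip_width: 50.2
time: 10.37
tool_pos: [619.7, 75.9, 319.5]
tcp_rot: [-3.141, 0.011, -3.096]
contact_force: [2.3, -0.4, 0.6]
grip_width: 91.8
[619.17563279  75.85707962 316.51154969] [-3.14135114  0.0076301  -3.09631358]
```

```bash
python3 - <<'E'
from h import *
c=load('t0')
for n,p,zs in [('balance base left-front',(612,345),(30,60)),('base left-back',(632,180),(30,60)),('frame corner',(665,258),(60,200,300)),('frame back',(640,155),(60,200,300)),('shelf edge',(440,150),(250,350,450))]:
    print(n,[ray(c,np.array([p])/1.5625,z)[0].round().tolist() for z in zs])
s=load('s0')
print('scene hood post top/bottom',[ray(s,[(428,152)],z)[0].round().tolist() for z in (150,200,250,300)],[ray(s,[(388,293)],z)[0].round().tolist() for z in (0,30,60)])
print('shelf scene corner',[ray(s,[(455,152)],z)[0].round().tolist() for z in (250,350,450)])
E
python3 -c "
import cv2
a=cv2.imread('pics/s3.png')[100:384,300:512];cv2.imwrite('pics/s3c.png',cv2.resize(a,None,fx=2.1,fy=2.1,interpolation=cv2.INTER_CUBIC))"
```

```text
balance base left-front [[425.0, -418.0, 30.0], [421.0, -409.0, 60.0]]
base left-back [[784.0, -477.0, 30.0], [773.0, -467.0, 60.0]]
frame corner [[603.0, -527.0, 60.0], [566.0, -473.0, 200.0], [540.0, -434.0, 300.0]]
frame back [[829.0, -487.0, 60.0], [769.0, -437.0, 200.0], [726.0, -401.0, 300.0]]
shelf edge [[753.0, -52.0, 250.0], [710.0, -48.0, 350.0], [666.0, -43.0, 450.0]]
scene hood post top/bottom [[990.0, -179.0, 150.0], [901.0, -226.0, 200.0], [812.0, -272.0, 250.0], [723.0, -319.0, 300.0]] [[623.0, -381.0, 0.0], [597.0, -394.0, 30.0], [571.0, -408.0, 60.0]]
shelf scene corner [[864.0, -307.0, 250.0], [674.0, -392.0, 350.0], [484.0, -478.0, 450.0]]
```

View pics/s3c.png

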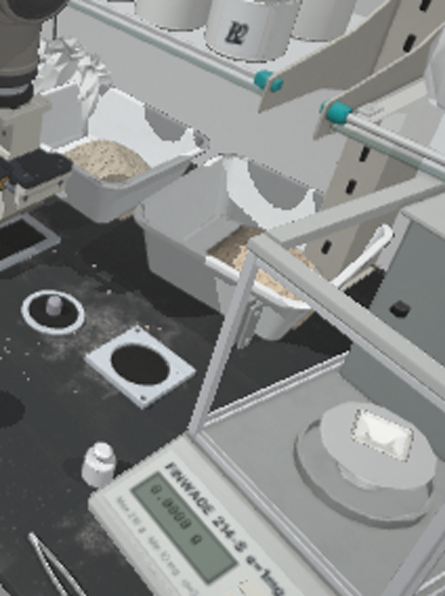

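Balance hood: its left face is at about y −430, so I'll handle the drum with the jaws along x (yaw 90°). That keeps the wide gripper body away from the glass. The weight stands at native scene (347,318), off the path. Moving to a view over the drum and its holder.

```bash
python3 -m pendant '[[[0.104,-0.341,-0.085],[0,0,1.2],0.0918],[[0.104,-0.341,-0.085],[0,0,1.2],0.0918],[[0.104,-0.341,-0.085],[0,0,1.2],0.0918],[[0.104,-0.341,-0.085],[0,0,1.2],0.0918],[[0.104,-0.341,-0.085],[0,0,1.2],0.0918],[[0.104,-0.341,-0.085],[0,0,1.2],0.0918],[[0.104,-0.341,-0.085],[0,0,1.2],0.0918],[[0.104,-0.341,-0.085],[0,0,1.2],0.0918],[[0.104,-0.341,-0.085],[0,0,1.2],0.0918],[[0.104,-0.341,-0.085],[0,0,1.2],0.0918]]'
python3 -m pendant '[[[0,0,0],[0,0,0.416],0.0918],[[0,0,0],[0,0,0.416],0.0918],[[0,0,0],[0,0,0.416],0.0918],[[0,0,0],[0,0,0.416],0.0918],[[0,0,0],[0,0,0.416],0.0918],[[0,0,0],[0,0,0.416],0.0918]]'
python3 -c "
from h import *
snap('wrist','w7');o=get_obs();print(o['tool_pos'],o['tcp_rot'],o['joint_positions'])"
```

```text
time: 11.25
tool_pos: [528.2, -275.3, 397.8]
tcp_rot: [-3.141, 0.003, 1.975]
contact_force: [0.5, 0.9, -0.3]
grip_width: 92.2
time: 11.75
tool_pos: [529.9, -269.6, 396.6]
tcp_rot: [-3.14, -0.001, 1.572]
contact_force: [-0.5, 0.1, -0.5]
grip_width: 91.7
[ 529.89613694 -269.51678932  396.78854996] [-3.14038848e+00 -9.39359011e-04  1.57259809e+00] [-5.99411476e-01  4.76691897e-01  1.33522059e+00  9.62603068e-05
  1.33120453e+00 -6.01236722e-01]
```

View pics/w7.png

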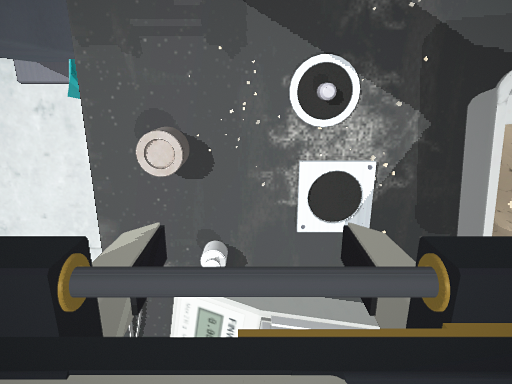

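```bash
python3 - <<'E'
from h import *
c=load('w7')
def q(n,P,z):
    w=ray(c,P,z)[:,:2];print(n,w.mean(0).round(1),np.linalg.norm(w-np.roll(w,-1,0),axis=1).round(1),w.round(1).tolist())
q('DH',[(299,162),(374,161),(376,232),(297,232)],8)
q('DH recess lr',[(308,196),(361,196)],8);q('recess tb',[(335,171),(335,222)],8)
q('drum tb',[(160,132),(160,175)],37);q('drum lr',[(137,153),(184,153)],37)
q('RH lr',[(290,90),(360,90)],4);q('RH tb',[(325,55),(325,126)],4)
# drum by mask
g=cv2.cvtColor(c['color'],cv2.COLOR_RGB2GRAY);m=np.zeros_like(g);m[115:185,120:200]=g[115:185,120:200]>105
n,l,s,ce=cv2.connectedComponentsWithStats(m);i=1+np.argmax(s[1:,4]);print(s[i],ce[i])
E
```

```text
DH [ 626.9 -314.7] [84.8 88.  95.2 86.2] [[581.4, -272.0], [666.2, -270.7], [677.6, -357.9], [582.4, -358.1]]
DH recess lr [ 624.4 -312.4] [61.8 61.8] [[593.5, -312.4], [655.3, -312.3]]
recess tb [ 625.1 -313.7] [62.8 62.8] [[622.9, -282.4], [627.3, -345.1]]
drum tb [ 432.8 -257.3] [45.4 45.4] [[434.6, -234.7], [431.0, -279.9]]
drum lr [ 433.4 -256.4] [48.8 48.8] [[409.0, -256.4], [457.8, -256.4]]
RH lr [ 606.7 -193.6] [75.4 75.4] [[569.0, -193.6], [644.5, -193.5]]
RH tb [ 606.9 -195.2] [73.8 73.8] [[604.6, -158.4], [609.1, -232.0]]
[ 135  127   48   50 1727] [159.21540243 152.74522293]
```

Drum top is centred at (160,153), giving (432.5, −257). The round-recess plate's corners (299,162)–(376,232) give (624.5, −315), and the disc at (325,90) gives (606, −195). These all match the earlier figures. Grasp the drum.

```bash
python3 -m pendant '[[[0.013,-0.0975,0.137],[0,0,0],0.0918],[[0.013,-0.0975,0.137],[0,0,0],0.0918],[[0.013,-0.0975,0.137],[0,0,0],0.0918],[[0.013,-0.0975,0.137],[0,0,0],0.0918],[[0.013,-0.0975,0.137],[0,0,0],0.0918],[[0.013,-0.0975,0.137],[0,0,0],0.0918],[[0.013,-0.0975,0.165],[0,0,0],0.0918],[[0.013,-0.0975,0.19],[0,0,0],0.0918],[[0.013,-0.0975,0.206],[0,0,0],0.0918],[[0.013,-0.0975,0.206],[0,0,0],0.0918]]'
python3 -m pendant '[[[0,0,0],[0,0,0],0.035],[[0,0,0],[0,0,0],0.035],[[0,0,0],[0,0,0],0.035],[[0,0,0],[0,0,0],0.035],[[0,0,0],[0,0,0],0.035],[[0,0,0],[0,0,0],0.035],[[0,0,0],[0,0,0],0.035],[[0,0,0],[0,0,0],0.035]]'
```

```text
time: 12.63
tool_pos: [433.1, -256.6, 190.1]
tcp_rot: [-3.14, -0.001, 1.572]
contact_force: [-0.5, 0.5, 0.5]
grip_width: 91.6
time: 13.3
tool_pos: [432.4, -256.5, 192.0]
tcp_rot: [3.141, 0.0, 1.571]
contact_force: [-0.1, 0.3, 3.1]
grip_width: 48.7
```

```bash
python3 -m pendant '[[[0,0,-0.03],[0,0,0],0.035],[[0,0,-0.06],[0,0,0],0.035],[[-0.0585,0.192,-0.06],[0,0,0],0.035],[[-0.0585,0.192,-0.06],[0,0,0],0.035],[[-0.0585,0.192,-0.06],[0,0,0],0.035],[[-0.0585,0.192,-0.06],[0,0,0],0.035],[[-0.0585,0.192,-0.06],[0,0,0],0.035],[[-0.0585,0.192,-0.06],[0,0,0],0.035],[[-0.0585,0.192,-0.05],[0,0,0],0.035],[[-0.0585,0.192,-0.04],[0,0,0],0.035]]'
python3 -m pendant '[[[0,0,0],[0,0,0],0.035],[[0,0,0],[0,0,0],0.035]]'
python3 -c "
from h import *
snap('wrist','w8');o=get_obs();print(o['tool_pos'],o['tcp_rot'])"
```

```text
time: 14.13
tool_pos: [623.8, -314.7, 230.1]
tcp_rot: [-3.14, -0.001, 1.571]
contact_force: [-0.7, 0.3, -2.1]
grip_width: 48.4
time: 14.3
tool_pos: [623.2, -314.7, 230.2]
tcp_rot: [-3.138, -0.002, 1.57]
contact_force: [-0.2, -1.0, -2.6]
grip_width: 48.4
[ 623.534136   -314.92984512  231.30433906] [-3.14018797e+00 -9.61471985e-04  1.57033551e+00]
```

View pics/w8.png

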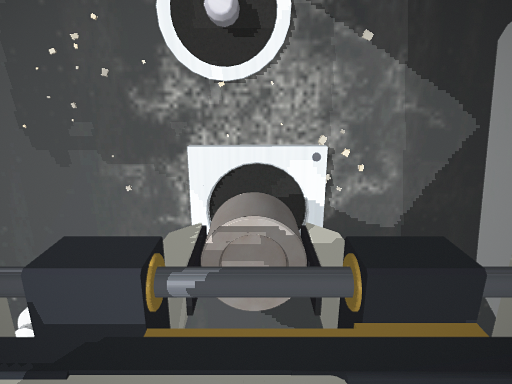

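```bash
python3 -c "
from h import *
c=load('w8')
print('plate',ray(c,[(187,147),(328,146)],8).round(1).tolist(),'recess',ray(c,[(256,163),(208,205),(306,205)],8).round(1).tolist())
print('drum bottom near',ray(c,[(253,193)],39).round(1).tolist(),'top near, l, r',ray(c,[(254,216),(202,262),(306,262)],76).round(1).tolist())"
```

```text
plate [[582.1, -271.5, 8.0], [668.8, -270.9, 8.0]] recess [[624.6, -281.5, 8.0], [593.5, -309.3, 8.0], [657.0, -309.3, 8.0]]
drum bottom near [[622.9, -291.4, 39.0]] top near, l, r [[623.5, -290.2, 76.0], [599.8, -312.6, 76.0], [647.1, -312.5, 76.0]]
```

Plate centre is (625.4, −314.2) and drum centre (623.5, −315.3), so it fits. Lower and release.

```bash
python3 -m pendant '[[[0.001,0.0015,0.012],[0,0,0],0.035],[[0.001,0.0015,0.024],[0,0,0],0.035],[[0.001,0.0015,0.031],[0,0,0],0.035],[[0.001,0.0015,0.034],[0,0,0],0.035],[[0.001,0.0015,0.035],[0,0,0],0.035],[[0.001,0.0015,0.036],[0,0,0],0.035],[[0.001,0.0015,0.036],[0,0,0],0.035]]'
```

```text
time: 14.93
tool_pos: [626.0, -314.1, 195.7]
tcp_rot: [3.141, 0.0, 1.571]
contact_force: [-0.1, 0.8, -2.0]
grip_width: 48.2
```

```bash
python3 -m pendant '[[[0,0,0.001],[0,0,0],0.035],[[0,0,0.0015],[0,0,0],0.035],[[0,0,0.0015],[0,0,0],0.035]]'
```

```text
time: 15.18
tool_pos: [626.1, -314.1, 195.1]
tcp_rot: [3.14, 0.001, 1.571]
contact_force: [-0.8, 0.6, 1.0]
grip_width: 48.7
```

```bash
python3 -m pendant '[[[0,0,0],[0,0,0],0.075],[[0,0,0],[0,0,0],0.075],[[0,0,0],[0,0,0],0.075],[[0,0,0],[0,0,0],0.075],[[0,0,0],[0,0,0],0.075],[[0,0,-0.03],[0,0,0],0.0918],[[0,0,-0.07],[0,0,0],0.0918],[[0,0,-0.11],[0,0,0],0.0918],[[0,0,-0.11],[0,0,0],0.0918]]'
python3 -m pendant '[[[0.29,-0.0935,0],[0,0,0],0.0918],[[0.29,-0.0935,0],[0,0,0],0.0918],[[0.29,-0.0935,0],[0,0,0],0.0918],[[0.29,-0.0935,0],[0,0,0],0.0918],[[0.29,-0.0935,0],[0,0,0],0.0918],[[0.29,-0.0935,0],[0,0,0],0.0918],[[0.29,-0.0935,0],[0,0,0],0.0918],[[0.29,-0.0935,0],[0,0,0],0.0918]]'
python3 -m pendant '[[[0.274,-0.094,0],[0,0,0],0.0918],[[0.274,-0.094,0],[0,0,0],0.0918],[[0.274,-0.094,0],[0,0,0],0.0918],[[0.274,-0.094,0],[0,0,0],0.0918],[[0.274,-0.094,0],[0,0,0],0.0918],[[0.274,-0.094,0],[0,0,0],0.0918],[[0.274,-0.094,0],[0,0,0],0.0918],[[0.274,-0.094,0],[0,0,0],0.0918],[[0.274,-0.094,0],[0,0,0],0.0918]]'
python3 -c "
from h import *
snap('wrist','w9');o=get_obs();print(o['tool_pos'],o['tcp_rot'])
a=snap('top','t9')['color'][120:220,120:400,::-1];cv2.imwrite('pics/t9c.png',cv2.resize(a,(784,280),interpolation=cv2.INTER_CUBIC))"
```

```text
time: 15.93
tool_pos: [627.4, -314.8, 314.1]
tcp_rot: [3.128, 0.008, 1.571]
contact_force: [2.2, -0.5, 1.5]
grip_width: 90.7
time: 16.6
tool_pos: [530.4, -19.7, 304.3]
tcp_rot: [-3.14, -0.002, 1.574]
contact_force: [0.4, 0.2, -0.5]
grip_width: 91.7
time: 17.35
tool_pos: [437.8, 251.6, 304.2]
tcp_rot: [3.141, -0.0, 1.575]
contact_force: [0.5, -0.4, -0.7]
grip_width: 91.9
[438.39799415 250.28319241 304.21905736] [3.14106032e+00 2.57401898e-04 1.57294695e+00]
```

View pics/w9.png

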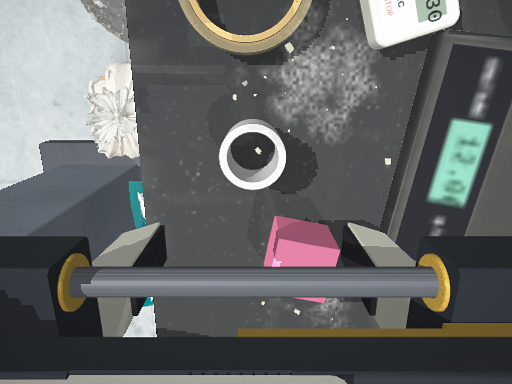

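View pics/t9c.png

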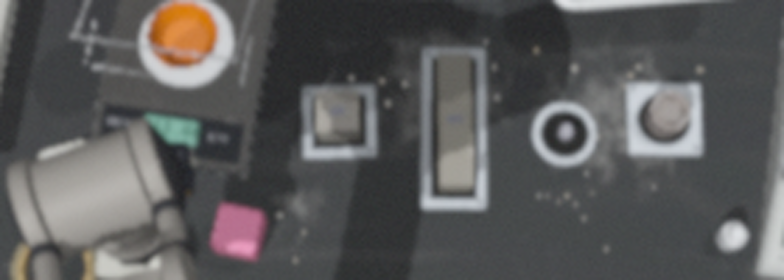

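The top crop shows the cube (338,118), bar (455,122) and drum (665,113) in their holders; the post disc is empty and the weight undisturbed. In the wrist view the ring's top circle is at (219–286, 120–190), with the pink cube and the tape clear of it.

```bash
python3 - <<'E'
from h import *
c=load('w9');g=cv2.cvtColor(c['color'],cv2.COLOR_RGB2GRAY)[105:205,205:305]
n,l,s,_=cv2.connectedComponentsWithStats((g>190).astype(np.uint8));i=1+np.argmax(s[1:,4])
cs,_=cv2.findContours((l==i).astype(np.uint8),cv2.RETR_EXTERNAL,cv2.CHAIN_APPROX_NONE)
w=ray(c,cs[0][:,0]+[205,105],42)[:,:2].astype(np.float32);print(cv2.minEnclosingCircle(w),w.min(0),w.max(0))
E
```

```text
((437.10858154296875, 280.9094543457031), 25.86492156982422) [412.76126 255.09543] [461.94193 304.18063]
```

```bash
python3 -m pendant '[[[0.03,-0.001,0],[0,0,0],0.0918],[[0.03,-0.001,0.035],[0,0,0],0.0918],[[0.03,-0.001,0.07],[0,0,0],0.0918],[[0.03,-0.001,0.095],[0,0,0],0.0918],[[0.03,-0.001,0.11],[0,0,0],0.0918],[[0.03,-0.001,0.117],[0,0,0],0.0918],[[0.03,-0.001,0.117],[0,0,0],0.0918]]'
python3 -m pendant '[[[0,0,0],[0,0,0],0.035],[[0,0,0],[0,0,0],0.035],[[0,0,0],[0,0,0],0.035],[[0,0,0],[0,0,0],0.035],[[0,0,0],[0,0,0],0.035],[[0,0,0],[0,0,0],0.035],[[0,0,0],[0,0,0],0.035],[[0,0,0],[0,0,0],0.035]]'
```

```text
time: 18.03
tool_pos: [437.9, 278.4, 185.9]
tcp_rot: [-3.139, 0.001, 1.568]
contact_force: [-0.4, 0.2, -0.1]
grip_width: 91.9
time: 18.7
tool_pos: [437.4, 280.1, 187.5]
tcp_rot: [3.141, -0.0, 1.571]
contact_force: [0.1, -0.3, 2.4]
grip_width: 49.2
```

```bash
python3 -m pendant '[[[0,0,-0.035],[0,0,0],0.035],[[0,0,-0.07],[0,0,0],0.035],[[-0.238,0.084,-0.09],[0,0,0],0.035],[[-0.238,0.084,-0.09],[0,0,0],0.035],[[-0.238,0.084,-0.09],[0,0,0],0.035],[[-0.238,0.084,-0.09],[0,0,0],0.035],[[-0.238,0.084,-0.09],[0,0,0],0.035],[[-0.238,0.084,-0.09],[0,0,0],0.035],[[-0.238,0.084,-0.09],[0,0,0],0.035],[[-0.238,0.084,-0.09],[0,0,0],0.035]]'
python3 -m pendant '[[[-0.2375,0.0845,0],[0,0,0],0.035],[[-0.2375,0.0845,0],[0,0,0],0.035],[[-0.2375,0.0845,0],[0,0,0],0.035],[[-0.2375,0.0845,0],[0,0,0],0.035],[[-0.2375,0.0845,0],[0,0,0],0.035],[[-0.2375,0.0845,0],[0,0,0],0.035],[[-0.2375,0.0845,0.01],[0,0,0],0.035],[[-0.2375,0.0845,0.03],[0,0,0],0.035],[[-0.2375,0.0845,0.03],[0,0,0],0.035],[[-0.2375,0.0845,0.03],[0,0,0],0.035]]'
python3 -c "
from h import *
snap('wrist','w10');o=get_obs();print(o['tool_pos'],o['tcp_rot'])"
```

```text
time: 19.53
tool_pos: [522.0, 39.6, 277.0]
tcp_rot: [3.142, 0.0, 1.566]
contact_force: [-0.8, 0.0, -2.6]
grip_width: 49.4
time: 20.37
tool_pos: [605.5, -193.7, 245.6]
tcp_rot: [-3.137, -0.002, 1.572]
contact_force: [-0.9, 0.4, -2.8]
grip_width: 49.3
[ 605.94166321 -193.87649572  246.91712237] [-3.13999068e+00 -1.10353666e-03  1.57250260e+00]
```

View pics/w10.png

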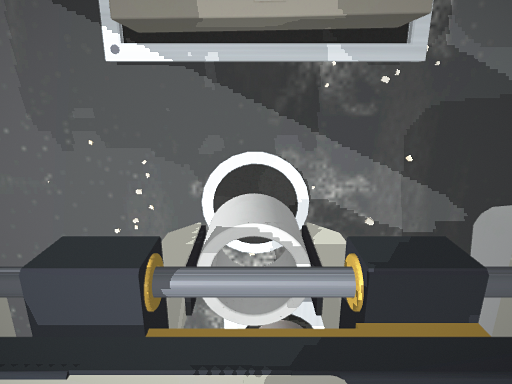

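```bash
python3 -c "
from h import *
c=load('w10')
print('disc near,l,r',ray(c,[(255,152),(202,200),(309,200)],4).round(1).tolist())
print('ring bottom near',ray(c,[(254,194)],59.4).round(1).tolist(),'top near,l,r',ray(c,[(254,222),(197,270),(312,270)],101.4).round(1).tolist())"
```

```text
disc near,l,r [[606.0, -157.2, 4.0], [568.7, -191.5, 4.0], [644.2, -191.4, 4.0]]
ring bottom near [[605.5, -169.4, 59.4]] top near,l,r [[605.7, -167.9, 101.4], [581.5, -189.9, 101.4], [630.2, -189.7, 101.4]]
```

Disc centre is (606.2, −195.2) and ring centre (605.6, −193.6), within the 8 mm clearance. Lower over the post, checking force partway.

```bash
python3 -m pendant '[[[-0.0015,0.0005,0.012],[0,0,0],0.035],[[-0.0015,0.0005,0.024],[0,0,0],0.035],[[-0.0015,0.0005,0.034],[0,0,0],0.035],[[-0.0015,0.0005,0.04],[0,0,0],0.035],[[-0.0015,0.0005,0.043],[0,0,0],0.035]]'; python3 -m pendant '[[[0,0,0.005],[0,0,0],0.035],[[0,0,0.009],[0,0,0],0.035],[[0,0,0.0115],[0,0,0],0.035],[[0,0,0.012],[0,0,0],0.035],[[0,0,0.012],[0,0,0],0.035]]'
```

```text
time: 20.83
tool_pos: [606.0, -196.7, 202.5]
tcp_rot: [-3.139, -0.001, 1.571]
contact_force: [-0.3, 0.8, -1.9]
grip_width: 49.0
time: 21.25
tool_pos: [606.5, -197.1, 192.2]
tcp_rot: [3.141, -0.0, 1.571]
contact_force: [-0.6, 0.8, -2.2]
grip_width: 49.1
```

```bash
python3 -m pendant '[[[0,0,0.001],[0,0,0],0.035],[[0,0,0.0015],[0,0,0],0.035],[[0,0,0.0015],[0,0,0],0.035]]'
```

```text
time: 21.5
tool_pos: [606.6, -197.1, 191.5]
tcp_rot: [3.141, 0.0, 1.571]
contact_force: [-0.3, 0.9, 2.9]
grip_width: 49.1
```

Seated (the force went from −2.2 to +2.9 N at the expected height). Release, lift and back off, then check.

```bash
python3 -m pendant '[[[0,0,0],[0,0,0],0.075],[[0,0,0],[0,0,0],0.075],[[0,0,0],[0,0,0],0.075],[[0,0,0],[0,0,0],0.075],[[0,0,0],[0,0,0],0.075],[[0,0,-0.03],[0,0,0],0.0918],[[0,0,-0.07],[0,0,0],0.0918],[[0,0,-0.11],[0,0,0],0.0918],[[0,0,-0.15],[0,0,0],0.0918]]'
python3 -m pendant '[[[0.09,-0.13,-0.05],[0,0,0],0.0918],[[0.09,-0.13,-0.05],[0,0,0],0.0918],[[0.09,-0.13,-0.05],[0,0,0],0.0918],[[0.09,-0.13,-0.05],[0,0,0],0.0918],[[0.09,-0.13,-0.05],[0,0,0],0.0918],[[0.09,-0.13,-0.05],[0,0,0],0.0918]]'
python3 -c "
from h import *
w=snap('wrist','w11');s=snap('scene','s11');snap('top','t11')
a=cv2.resize(w['color'][:240,:,::-1],(640,300));b=cv2.resize(s['color'][150:310,200:420,::-1],(412,300),interpolation=cv2.INTER_CUBIC)
im=np.zeros((600,640,3),np.uint8);im[:300]=a;im[300:,:412]=b;cv2.imwrite('pics/f.png',im);print(get_obs()['tool_pos'])"
```

```text
time: 22.25
tool_pos: [606.2, -196.9, 342.1]
tcp_rot: [-3.141, -0.001, 1.571]
contact_force: [1.6, -1.4, 0.8]
grip_width: 91.4
time: 22.75
tool_pos: [475.2, -106.0, 392.2]
tcp_rot: [3.139, 0.001, 1.572]
contact_force: [0.4, -0.0, -0.3]
grip_width: 91.8
[ 477.04615751 -107.50953143  390.55046938]
```

View pics/f.png

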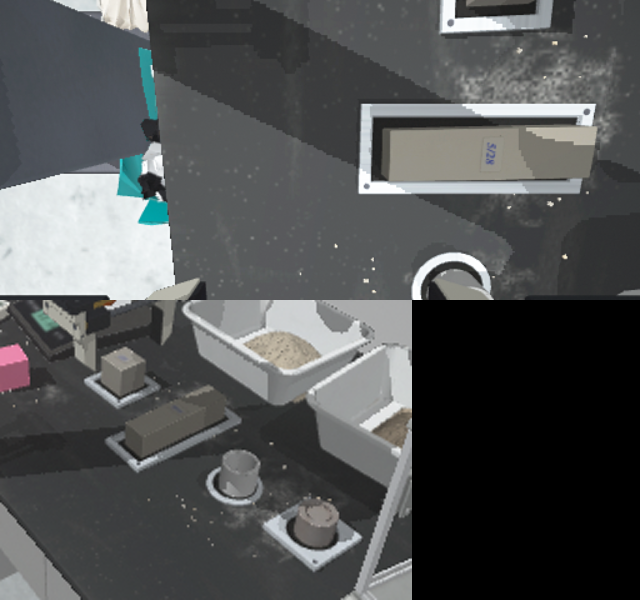

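The final picture shows the cube, bar, ring and drum upright inside their holders: the bar within its recess, the ring round the post and the drum inside the round recess. Last, I check the bystanders and hand in.

```bash
python3 - <<'E'
from m import *
from plant import close_job
for n,uv,h,z in [('weight',(596,318),11,42),('tape',(218,337),22,20),('pink',(320,317),14,50)]:
    print(n,[np.round(blob(load(f),np.array(uv)/1.5625,h,85,z)[0][0],1).tolist() for f in ('t0','t11')])
print(get_obs()['time'],close_job())
E
```

```text
weight [[476.9, -382.8], [476.5, -382.8]]
tape [[434.6, 387.7], [443.0, 382.5]]
pink [[473.7, 185.1], [475.0, 185.6]]
the job is handed in; nothing more can be done
22.9 None
```

```bash
python3 - <<'E'
from h import *
a,b=[load(f)['color'][192:242,115:165].astype(np.float32) for f in ('t0','t11')]
m=[((x[...,0]-x[...,2])>35) for x in (a,b)]
for x in m: ys,xs=np.nonzero(x);print(x.sum(),xs.min(),xs.max(),ys.min(),ys.max(),xs.mean().round(2),ys.mean().round(2))
E
```

```text
247 11 38 11 38 24.13 24.96
285 10 38 10 38 24.42 23.84
```

The job is handed in at 22.9 s. The bar, cube, drum and ring went in that order into the long, square and round recesses and over the post, and each was let go.

- **Placement:** Each piece was centred over its holder within about 4 mm before lowering. Each touched down at the height expected for a flat seat, with contact forces under 7 N. The final scene and wrist pictures show all four upright in their holders, with the gripper open and well clear.
- **Bystanders:** The weight and the pink cube measured within 1.5 mm of where they started. The two tape checks disagreed: the brightness outline shifted about 8–10 mm, but the colour mask put its edges within 1 pixel (about 3 mm) of the start. The arm did not reach the tape when it picked up the ring, so I take the larger shift to be dust and shadow in the outline.

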